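# Eject the used filter cassette and store it under the tray's sliding cover

### The job

Slide the tray's flat cover back off the near bay, and press the spring ejector of the cassette holder all the way forward so that the filter cassette is pushed out, then let the ejector spring back. Lift the cassette off, lay it flat the right way up on the floor of the near bay (set it down, do not drop it), and slide the cover fully shut over it. Leave the small bottle, the cup and the tools around them where they are.

Things in the scene. Friction and masses are not known exactly. Their poses are not given: they have to be found in the camera images.
- holder: Fixed steel cassette holder: a channel 138 mm long (x), 47 mm high, 102 mm wide over its springs. Origin at its underside, x along the channel, z up. From the mouth (x = -84 mm) an 8 mm thick, 75 mm wide outfeed plate runs on to x = -191 mm; the cassette comes out there, towards -x. Roof top at z = 47 mm with a 26 mm slot along the middle; rear wall ends at x = +54 mm.
- outfeed (a point): Point on top of the outfeed plate (8 mm over the table), at x = -138 mm of the holder: the cassette's origin lies about here when fully ejected.
- ejector (a joint): Spring ejector slide: 0 = at rest at the rear (m), 0.105 = pressed forward to its stop (towards the holder's -x). The spring takes 2 N at first and 8.5 N at the stop and returns the slide to 0 when it is let go.
- lug (a point): Middle of the top edge of the ejector's black thumb lug, which stands 35 mm up above the holder's roof (z from 50 to 85 mm over the table), 14 mm thick along the slide and 36 mm wide across it. Moves with the ejector. At rest it is at x = +19 mm of the holder; push its rear (+x) face.
- cassette: White plastic filter cassette, a block 90 x 44 x 30 mm (x, y, z) with a grey filter pad in its top; 0.13 to 0.24 kg. Origin at the centre of its underside, z up. It starts inside the holder, its long axis along the channel; grip it across its 44 mm width.
- tray: Fixed grey tray 272 x 124 mm with two bays in line along its x. Origin at the centre of its underside. The near bay is on the -x side (towards the robot), the far bay (spare spouts, stoppers) on the +x side. Floor 6 mm thick; side walls rise to z = 56 mm and guide the cover; end and middle walls rise to z = 46 mm.
- bay (a point): Centre of the near bay's floor (6 mm over the table), at x = -66.5 mm of the tray; axes as the tray's. The bay is 127 mm long (x), 112 mm wide (y) and open 40 mm deep under the cover.
- cover (a joint): Flat aluminium cover that slides along the tray's x: 0 = shut over the near bay (m), 0.133 = fully back over the far bay, near bay open. It stays where it is left; about 1.5 N moves it.
- cover_grip (a point): Middle of the top edge of the cover's upright grip bar: 14 mm thick along the slide, 70 mm wide across it, standing 28 mm up from the cover (z from 51 to 79 mm over the table). It moves with the cover; when shut it is at x = -118 mm of the tray, 14 mm from the tray's near end.
- small_bottle: Small amber bottle, 44 mm wide, 140 mm tall, standing between holder and tray; origin at its underside. Leave alone.
- cup: Steel cup, 60 mm wide, 65 mm tall, standing in front of the gap between holder and tray; origin at its underside. Leave alone.
- screwdriver: Screwdriver lying at the right edge of the work area. Leave alone.
- brush: Brush lying at the left edge of the work area. Leave alone.

How it is judged (in metres and radians):
On the way, in this order (a step that is already met when the one before it is completed fails the run):
1. the ejector is pressed forward to within 10 mm of its stop and the cassette has come out of the holder's mouth with it (value of joint ejector above 0.095 m and x of cassette in the frame of holder below -0.115 m), for 0.1 s.
2. the cassette, still held in the fingers, is flat in the near bay with its underside within 12 mm of the bay's floor (x of cassette in the frame of bay between -0.05 and 0.05 m and y of cassette in the frame of bay between -0.05 and 0.05 m and z of cassette in the frame of bay below 0.012 m and contact force between the fingers and cassette above 1 N and angle between cassette's own z axis and vertical below 0.12 rad), for 0.05 s.
At the end, for the whole second after the job is handed in: The cassette lies at rest, flat and right way up (within 7 degrees), on the floor of the near bay (its underside within 5 mm of the floor, its centre within 50 mm of the bay's middle along and across); the cover is shut to within 6 mm; the ejector is back within 8 mm of rest (x of cassette in the frame of bay between -0.05 and 0.05 m and y of cassette in the frame of bay between -0.05 and 0.05 m and z of cassette in the frame of bay below 0.005 m and angle between cassette's own z axis and vertical below 0.12 rad and linear speed of cassette below 0.02 m/s and value of joint cover below 0.006 m and value of joint ejector below 0.008 m); the robot touches nothing.
It fails at once if the small bottle or the cup is moved more than 40 mm or tipped over (distance of any of small_bottle, cup from where it was at the start of the episode above 0.04 m or angle between any of small_bottle, cup's own z axis and vertical above 0.6 rad).
It fails at once if the screwdriver or the brush is moved more than 40 mm (distance of any of screwdriver, brush from where it was at the start of the episode above 0.04 m).
It also fails if it takes over 72 s, if anything falls off the work surface, if the arm or the gripper's body presses on something with over 40 N, if the wrist force passes 120 N, or if a joint passes its speed limit or range.

### The arm

A 6-joint arm with a two-finger parallel gripper is mounted at the origin on the work surface. World frame = base frame: x ahead of the robot, y to its left, z up, the work surface at z = 0. Lengths are in m, angles in degrees, forces in N, time in s.
With the tool pointing down it reaches from about 0.35 to 0.875 m from the base axis. Payload 15.5 kg.
Tool frame: the origin (TCP) lies on the centre line of the jaws, within the pads' length; the fingertips stand 14 mm ahead of it and the grasp point (between the pads) lies 5 mm behind it (env.tips_ahead is the distance from the TCP to the fingertips, in m); z points along the fingers, y is the line along which they close (so a half turn about z gives the same grasp; the last joint's range is limited). The gripper opens to 85 mm and grips with 20 to 120 N. Pads are 22 mm wide; open, the fingers measure 114 mm over their backs; the gripper's body (76 mm by 85 mm) begins 54 mm behind the grasp point. The pads swing forward as they close: fully open they stand 13 mm farther back than shut.
Start: joints at [71.419, 28.281, 77.091, -0, 74.628, -5.472], TCP at [0.142, 0.609, 0.245] pointing down, gripper open.
Joint ranges: [-166.48, 166.48], [-47.26, 123.95], [12.59, 153.08], [-70.14, 250.14], [6.76, 159.57], [-176.63, 176.63]. Speed limits (degrees/s): [108.29, 108.29, 147.25, 172.46, 172.46, 172.46].

### API

Orientations are given as [roll, pitch, yaw] about the fixed x, y, z axes, in that order (R = Rz(yaw) Ry(pitch) Rx(roll)).
In Python, from station import telemetry, optics, ticket, env gives the robot as it stands. The module is installed in compiled form; this text tells all that it offers.
- The arm moves only by the tool send_rows, never from a script. Its argument "commands" is one flat list of numbers, 7 for each row, row after row: the shift along the tool's x, y, z in cm, then the turn, a rotation vector about the tool's x, y, z in rad, then the finger opening in cm, from 0 to 8.54. In form: [x, y, z, wx, wy, wz, jaw, x, y, z, wx, wy, wz, jaw, ...]. A call has 1 to 20 rows; each row is the pose to reach, as a shift and turn from the pose commanded when the call began, along the tool's axes at that moment; what a row does not reach only later rows make up. A row lasts 1/8 s, in which the tool goes at most 62.5 mm and 10.7 degrees, less where a joint would pass 70% of its speed; a pose out of reach is approached as far as the arm can. A call with a gripper value outside its range is refused whole. The fingers move at their own pace and stop on an object; the grip force is fixed at half the most. Time passes only in rows, so rows that repeat a pose let the fingers close. It gives the time, the measured TCP pose, the force, the opening and the grip force at its end, in the units of the state.
- telemetry.get_obs(): the state, without advancing time (a new reading comes with each control period).
- optics.capture(name): name is "scene" or "top" or "wrist"; returns (picture, depth): 480x640x3 uint8, red, green, blue; 480x640 float32, m along the optical axis (not along the pixel's ray), 0 where there is no reading.
- optics.camera_info(name): a dict with "vfov" (degrees; the focal length in pixels is half the picture's height over the tangent of half this angle, whatever the lens; pixels are square), "cx", "cy" (the principal point, pixels), "extrinsics" (4x4, takes a point from world to camera coordinates). Camera axes: x right, y down, z forward; pixel columns grow to the right and rows downward; lengths in m; the calibration is good to about 2 mm. A picture is of the moment at which its call begins: read the wrist's pose just before it. camera_info takes no time and is no camera call; for the wrist camera it gives the pose at the moment of the call.
- ticket.job_done(): hands the job in; it is judged then, once.
The state is a dict: "time_s": time; "joints": joint angles; "qvel": joint speeds; "joint_efforts": joint torques, N m; "tool_pos": TCP position; "orientation": TCP orientation; "contact_force": force on the tool from outside, world axes, zero at the start; "moment": the same for the moment, N m; "grip_width": opening from 0.0 (shut) to 1.0 (fully open); "grasp_force": force on a finger pad.
Only numpy, scipy, OpenCV 4.12 (cv2) and the standard library are available. Lean on these libraries where they do the work, as an engineer would, in place of code of your own. Each camera call takes 0.05 s, during which the arm holds its last target. There are 200 camera calls.

## Working session

There is one attempt and no reset: what is moved stays moved. The work goes in short steps, Python scripts to look and compute and a tool call to move; the robot and the scene stay as the last step left them, time stands still between calls to the robot, and variables do not carry over. Pictures are saved under pics/ and viewed, at most 10 in all, crops included, and the job is handed in when it is done.

Besides the shell and the picture viewer there is one more tool, called after "Call:" in YAML: its name, and indented under it one key for each argument. send_rows: Moves the arm, as the interface text tells. Its arguments: {"type":"object","properties":{"commands":{"type":"array","items":{"type":"number"}}},"required":["commands"]}

```bash
mkdir -p pics
python3 - <<'E'
from station import telemetry, optics, env
import cv2, numpy as np
o=telemetry.get_obs(); print(o['tool_pos'],o['orientation'],o['time_s'],env.tips_ahead)
for n in ['scene','top']:
    p,d=optics.capture(n); cv2.imwrite(f'pics/{n}1.png',p[:,:,::-1]); np.savez(f'{n}.npz',p=p,d=d)
    i=optics.camera_info(n); print(n,i['vfov'],i['cx'],i['cy']); print(np.round(i['extrinsics'],4).tolist())
E
```

```text
[0.14164612 0.60838225 0.24467682] [-1.79928129e+02 -7.57271137e-03  1.66890256e+02] 0.0 0.014
scene 52.7709124883313 317.1413108465534 241.50531185175493
[[0.6743, 0.7383, 0.015, -0.3819], [0.4525, -0.3972, -0.7984, -0.2012], [-0.5835, 0.5452, -0.6019, 1.4379], [0.0, 0.0, 0.0, 1.0]]
top 53.936613149693116 311.68743454816934 240.42031843818876
[[-0.0146, -0.9998, -0.0143, 0.0066], [-0.9892, 0.0166, -0.1458, 0.5599], [0.146, 0.012, -0.9892, 1.0061], [0.0, 0.0, 0.0, 1.0]]
```

View pics/top1.png

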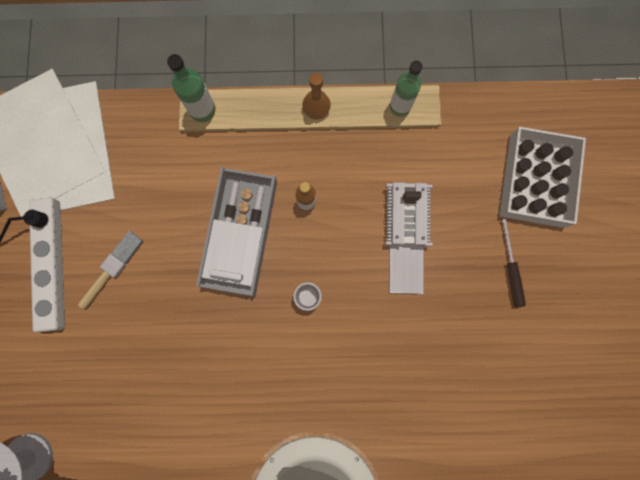

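View pics/scene1.png

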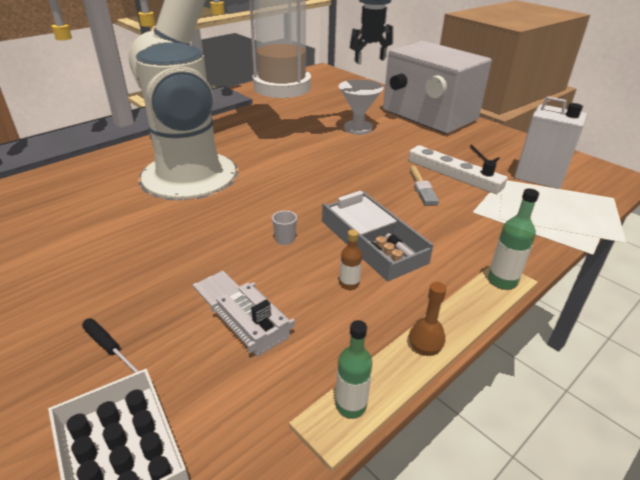

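The top view shows the tray at about (237,232), its cover shut with the grip bar at (226,275). The holder is at (408,238) with its outfeed plate towards the bottom and the black lug at (411,196). The bottle is at (305,196) and the cup at (307,297). Next I measure with depth.

```bash
cat > h.py <<'E'
import numpy as np, cv2
from station import telemetry, optics
def cloud(d,i):
    f=240/np.tan(np.radians(i['vfov']/2)); v,u=np.mgrid[0:480,0:640]
    P=np.stack([(u-i['cx'])/f*d,(v-i['cy'])/f*d,d],-1)
    E=np.array(i['extrinsics']); return (P-E[:3,3])@E[:3,:3]
E
python3 - <<'E'
from h import *
z=np.load('top.npz'); W=cloud(z['d'],optics.camera_info('top')); p=z['p'].astype(int)
def box(n,u0,u1,v0,v1,zl,zh,extra=None):
    w=W[v0:v1,u0:u1].reshape(-1,3); m=(w[:,2]>zl)&(w[:,2]<zh)
    if extra is not None: m&=extra(p[v0:v1,u0:u1].reshape(-1,3))
    q=w[m]; r=cv2.minAreaRect((q[:,:2]*1000).astype(np.float32)); print(n,len(q),np.round(r[0],1),np.round(r[1],1),round(r[2],2),'zmed',np.round(np.median(q[:,2]),4),'med',np.round(np.median(q,0),4))
print('table z',np.median(W[330:400,200:450,2]))
box('tray',190,285,160,305,.03,.09)
box('tray56',190,285,160,305,.050,.062)
box('grip',190,285,255,300,.070,.09)
box('holder>30',380,440,172,255,.03,.056)
box('roof',380,440,172,255,.042,.052)
box('plate',380,440,252,300,.004,.02)
box('lug',380,440,172,225,.070,.1)
box('bottle',290,325,170,220,.12,.16)
box('bottlelow',290,325,170,220,.03,.16)
box('cup',285,330,275,320,.055,.08)
E
```

```text
table z -0.001121522635389787
tray 4397 [586.2 164.9] [126.3 273.2] 79.26 zmed 0.0503 med [0.5448 0.1724 0.0503]
tray56 2195 [585.7 164.5] [124.9 272.2] 79.2 zmed 0.0521 med [0.5491 0.1746 0.0521]
grip 218 [485.2 183. ] [69.9 14. ] 79.11 zmed 0.0777 med [0.4853 0.1824 0.0777]
holder>30 2275 [ 617.6 -220.4] [101.4 139.8] 87.31 zmed 0.0438 med [ 0.6114 -0.2183  0.0438]
roof 1302 [ 618.  -220.2] [ 75.4 139.3] 87.16 zmed 0.0458 med [ 0.6143 -0.2147  0.0458]
plate 1264 [ 483.2 -220.6] [ 89.6 103.9] 88.36 zmed 0.0068 med [ 0.4888 -0.2145  0.0068]
lug 138 [ 651.5 -221.9] [35.8 15.2] 89.78 zmed 0.083 med [ 0.6503 -0.2214  0.083 ]
bottle 98 [656.8   9.7] [18.6 21.2] 88.92 zmed 0.1382 med [0.6548 0.0105 0.1382]
bottlelow 425 [653.4  10.2] [38.4 43.8] 2.68 zmed 0.0936 med [0.6481 0.0089 0.0936]
cup 180 [437.    9.4] [57.5 57.2] 44.07 zmed 0.0636 med [0.4386 0.0104 0.0636]
```

```bash
cat >> h.py <<'E'
from scipy.spatial.transform import Rotation as R
def fr(o,yaw): return np.array(o),R.from_euler('z',yaw,degrees=True)
TRAY=fr([.586,.1648,0],-10.8); HOLD=fr([.633,-.221,0],-2.8)
def pt(F,x,y,z): return F[0]+F[1].apply([x,y,z])
def rel(*targets):   # targets: (frame, x,y,z of TCP, yaw world) -> shift cm + rotvec in tool axes
    s=telemetry.get_obs(); T=R.from_euler('xyz',s['orientation'],degrees=True)
    print('t',round(s['time_s'],2),'pos',np.round(s['tool_pos'],4),'rpy',np.round(s['orientation'],2),'F',np.round(s['contact_force'],1),'jaw',np.round(s['grip_width'],3),'gf',np.round(s['grasp_force'],1))
    for F,x,y,z,yaw in targets:
        d=T.inv().apply(pt(F,x,y,z)-s['tool_pos'])*100
        w=(T.inv()*R.from_euler('xyz',[180,0,yaw],degrees=True)).as_rotvec()
        print(np.round(d,2),np.round(w,3))
E
python3 - <<'E'
from h import *
rel((TRAY,-.136,0,.2,169.2),(TRAY,-.136,0,.076,169.2),(TRAY,-.006,0,.076,169.2))
E
```

```text
t 0.1 pos [0.1416 0.6084 0.2447] rpy [-1.7993e+02 -1.0000e-02  1.6689e+02] F [-0.   0.4  0. ] jaw 1.001 gf 0.0
[-39.75 -33.67   4.51] [-0.001 -0.    -0.04 ]
[-39.75 -33.66  16.91] [-0.001 -0.    -0.04 ]
[-52.74 -33.13  16.91] [-0.001 -0.    -0.04 ]
```

Call:
send_rows:
  commands: [-10,-8.5,0,0,0,-0.04,0,-20,-17,1,0,0,-0.04,0,-30,-25.5,2,0,0,-0.04,0,-39.75,-33.7,4.5,0,0,-0.04,0,-39.75,-33.7,4.5,0,0,-0.04,0,-39.75,-33.7,4.5,0,0,-0.04,0,-39.75,-33.7,4.5,0,0,-0.04,0,-39.75,-33.7,4.5,0,0,-0.04,0,-39.75,-33.7,4.5,0,0,-0.04,0,-39.75,-33.7,4.5,0,0,-0.04,0,-39.75,-33.7,4.5,0,0,-0.04,0,-39.75,-33.7,10,0,0,-0.04,0,-39.75,-33.7,15,0,0,-0.04,0,-39.75,-33.7,16.9,0,0,-0.04,0,-39.75,-33.7,16.9,0,0,-0.04,0,-39.75,-33.7,16.9,0,0,-0.04,0]

```text
time_s: 2.1
tool_pos: [0.4526, 0.191, 0.0772]
orientation: [180.0, 0.1, 169.2]
contact_force: [-0.4, 1.0, 0.8]
grip_width: -0.0
grasp_force: 0.0
```

Run:
```python
from h import *
rel((TRAY,-.136,0,.076,169.2),(TRAY,-.006,0,.076,169.2))
p,d=optics.capture('scene'); cv2.imwrite('pics/s2.png',cv2.resize(p[120:300,240:480,::-1],None,fx=3,fy=3,interpolation=3))
```

```text
t 2.1 pos [0.4526 0.191  0.0772] rpy [1.7997e+02 6.0000e-02 1.6924e+02] F [-0.4  1.   0.8] jaw -0.0 gf 0.0
[ 0.01 -0.08  0.12] [0.001 0.001 0.001]
[-12.99  -0.09   0.13] [0.001 0.001 0.001]
```

View pics/s2.png

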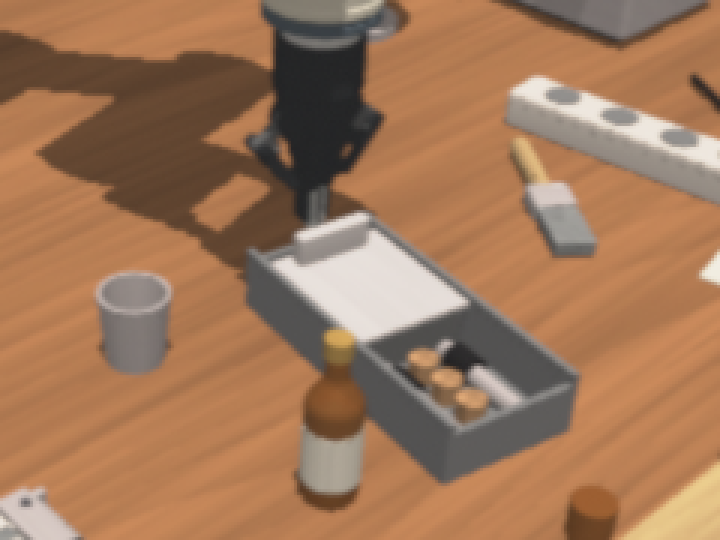

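The closed fingers stand just behind the grip bar, at about (318,205) in the crop, and are clear of it. I push the cover back.

Call:
send_rows:
  commands: [-1,-0.1,0.1,0,0,0,0,-2,-0.1,0.1,0,0,0,0,-3,-0.1,0.1,0,0,0,0,-4,-0.1,0.1,0,0,0,0,-5,-0.1,0.1,0,0,0,0,-6,-0.1,0.1,0,0,0,0,-7,-0.1,0.1,0,0,0,0,-8,-0.1,0.1,0,0,0,0,-9,-0.1,0.1,0,0,0,0,-10,-0.1,0.1,0,0,0,0,-11,-0.1,0.1,0,0,0,0,-11.6,-0.1,0.1,0,0,0,0,-12.2,-0.1,0.1,0,0,0,0,-12.7,-0.1,0.1,0,0,0,0,-13,-0.1,0.1,0,0,0,0,-13.2,-0.1,0.1,0,0,0,0,-13.2,-0.1,0.1,0,0,0,0]

```text
time_s: 4.28
tool_pos: [0.5821, 0.1645, 0.0753]
orientation: [-180.0, 0.0, 169.2]
contact_force: [-0.3, 0.8, -0.6]
grip_width: 0.0
grasp_force: 0.0
```

```bash
cat >> h.py <<'E'
def top(F,x,y,z):
    """median position, extent in frame F of top-camera points inside the box given by ranges"""
    p,d=optics.capture('top'); q=cloud(d,optics.camera_info('top')).reshape(-1,3); q=q[d.reshape(-1)>0]
    q=F[1].inv().apply(q-F[0]); r=np.array([x,y,z]); m=((q>r[:,0])&(q<r[:,1])).all(1); q=q[m]
    print('n',len(q),'mid',np.round((np.percentile(q,2,0)+np.percentile(q,98,0))/2,4),'lo',np.round(np.percentile(q,2,0),4),'hi',np.round(np.percentile(q,98,0),4))
E
python3 - <<'E'
from h import *
rel()
top(TRAY,(-.0,.05),(-.04,.04),(.068,.085))
top(TRAY,(-.13,.13),(-.05,.05),(.046,.055))
E
```

```text
t 4.28 pos [0.5821 0.1645 0.0753] rpy [-1.8000e+02  2.0000e-02  1.6919e+02] F [-0.3  0.8 -0.6] jaw 0.0 gf 0.0
n 3 mid [ 0.0194 -0.0319  0.0783] lo [ 0.0192 -0.0341  0.0775] hi [ 0.0196 -0.0298  0.0791]
n 609 mid [ 0.0743 -0.0318  0.0503] lo [ 0.0206 -0.0495  0.0467] hi [ 0.128  -0.0141  0.054 ]
```

Run:
```python
from h import *
rel((TRAY,-.02,0,.076,169.2),(TRAY,-.02,0,.23,169.2),(HOLD,.052,0,.23,177.2),(HOLD,.052,0,.076,177.2))
```

```text
t 4.38 pos [0.582  0.1645 0.0753] rpy [-1.8000e+02  2.0000e-02  1.6919e+02] F [ 0.4 -0.5  0. ] jaw 0.001 gf 0.0
[ 1.61  0.1  -0.07] [-0.  0. -0.]
[  1.61   0.1  -15.47] [-0.  0. -0.]
[-17.4  -36.19 -15.46] [-0.    0.   -0.14]
[-17.39 -36.19  -0.06] [-0.    0.   -0.14]
```

Call:
send_rows:
  commands: [1.6,0,0,0,0,0,0,1.6,0,-5,0,0,0,0,1.6,0,-10,0,0,0,0,1.6,0,-15.5,0,0,0,0,1.6,0,-15.5,0,0,0,0,-1.5,-6,-15.5,0,0,-0.04,0,-4.6,-12,-15.5,0,0,-0.08,0,-7.8,-18,-15.5,0,0,-0.14,0,-11,-24,-15.5,0,0,-0.14,0,-14.2,-30,-15.5,0,0,-0.14,0,-17.4,-36.2,-15.5,0,0,-0.14,0,-17.4,-36.2,-15.5,0,0,-0.14,0,-17.4,-36.2,-15.5,0,0,-0.14,0,-17.4,-36.2,-11,0,0,-0.14,0,-17.4,-36.2,-6,0,0,-0.14,0,-17.4,-36.2,-3,0,0,-0.14,0,-17.4,-36.2,-1,0,0,-0.14,0,-17.4,-36.2,-0.2,0,0,-0.14,0,-17.4,-36.2,-0.2,0,0,-0.14,0]

```text
time_s: 6.75
tool_pos: [0.685, -0.2234, 0.0777]
orientation: [-180.0, 0.0, 177.2]
contact_force: [0.1, -0.7, 0.5]
grip_width: 0.004
grasp_force: 0.0
```

Run:
```python
from h import *
rel((HOLD,.037,0,.076,177.2),(HOLD,-.068,0,.076,177.2))
top(TRAY,(-.0,.05),(-.04,.04),(.068,.085))
```

```text
t 6.75 pos [ 0.685  -0.2234  0.0777] rpy [-1.7999e+02  2.0000e-02  1.7721e+02] F [ 0.1 -0.7  0.5] jaw 0.004 gf 0.0
[ 1.51 -0.01  0.17] [-0.  0.  0.]
[ 1.201e+01 -1.000e-02  1.600e-01] [-0.  0.  0.]Traceback (most recent call last):
  File "<stdin>", line 3, in <module>
  File "h.py", line 22, in top
    print('n',len(q),'mid',np.round((np.percentile(q,2,0)+np.percentile(q,98,0))/2,4),'lo',np.round(np.percentile(q,2,0),4),'hi',np.round(np.percentile(q,98,0),4))
                                     ~~~~~~~~~~~~~^^^^^^^
    return _quantile_unchecked(
        a, q, axis, out, overwrite_input, method, keepdims, weights)
    return _ureduce(a,
                    func=_quantile_ureduce_func,
    ...<5 lines>...
                    overwrite_input=overwrite_input,
                    method=method)
    r = func(a, **kwargs)
    result = _quantile(arr,
                       quantiles=q,
    ...<2 lines>...
                       out=out,
                       weights=wgt)
    slices_having_nans = np.isnan(arr[-1, ...])
                                  ~~~^^^^^^^^^
IndexError: index -1 is out of bounds for axis 0 with size 0
```

Run:
```python
from h import *
p,d=optics.capture('top'); cv2.imwrite('pics/t3.png',cv2.resize(p[140:320,180:460,::-1],None,fx=2.7,fy=2.7,interpolation=3))
```

```text
(no output)
```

View pics/t3.png

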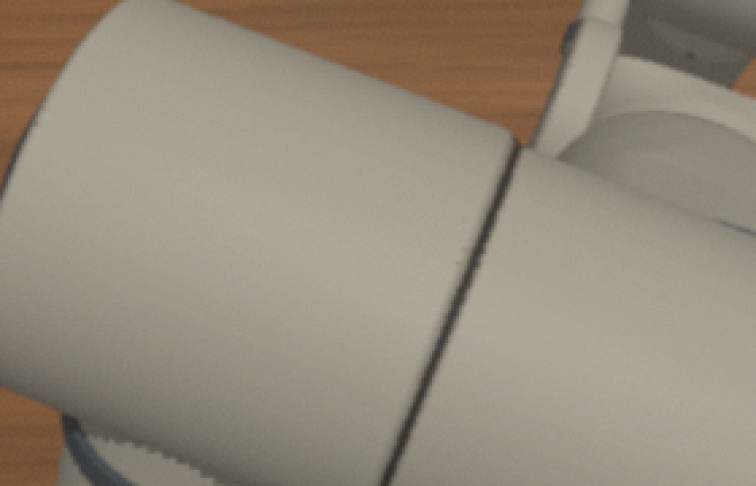

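The arm hides the tray from the top camera here, so I will use the scene camera later. I press the ejector.

Call:
send_rows:
  commands: [1,0,0.2,0,0,0,0,1.6,0,0.2,0,0,0,0,2.4,0,0.2,0,0,0,0,3.2,0,0.2,0,0,0,0,4,0,0.2,0,0,0,0,4.8,0,0.2,0,0,0,0,5.6,0,0.2,0,0,0,0,6.4,0,0.2,0,0,0,0,7.2,0,0.2,0,0,0,0,8,0,0.2,0,0,0,0,8.8,0,0.2,0,0,0,0,9.6,0,0.2,0,0,0,0,10.2,0,0.2,0,0,0,0,10.8,0,0.2,0,0,0,0,11.3,0,0.2,0,0,0,0,11.7,0,0.2,0,0,0,0,11.9,0,0.2,0,0,0,0,11.9,0,0.2,0,0,0,0,11.9,0,0.2,0,0,0,0]

```text
time_s: 9.22
tool_pos: [0.5668, -0.2181, 0.0757]
orientation: [-180.0, 0.1, 177.2]
contact_force: [7.2, 0.2, -4.1]
grip_width: 0.001
grasp_force: 3.9
```

Run:
```python
from h import *
rel()
p,d=optics.capture('scene'); cv2.imwrite('pics/s4.png',cv2.resize(p[150:370,180:460,::-1],None,fx=2.7,fy=2.7,interpolation=3))
```

```text
t 9.22 pos [ 0.5668 -0.2181  0.0757] rpy [-1.7996e+02  1.4000e-01  1.7719e+02] F [ 7.2  0.2 -4.1] jaw 0.001 gf 3.9
```

View pics/s4.png

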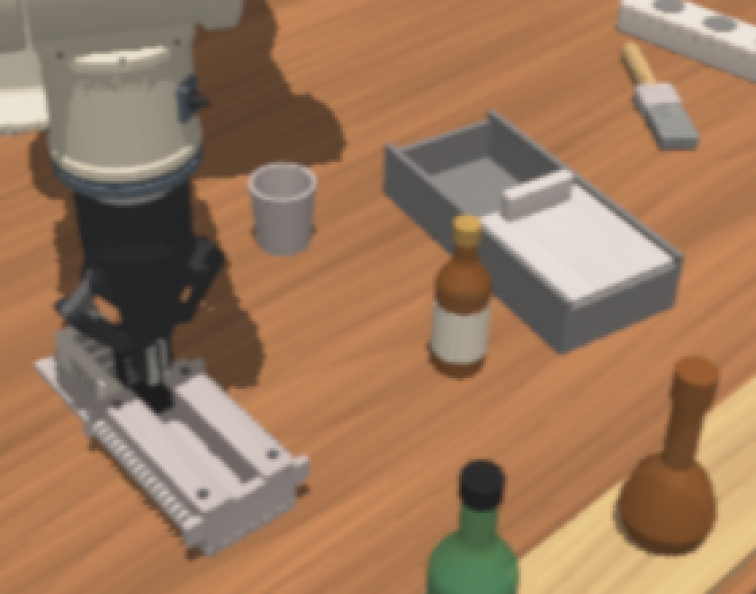

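The near bay is open and the cover is back. The fingers press the lug, and the cassette shows at the mouth, at about (85,360) in the crop. The force is 7.2 N, so I press a little further to reach the stop.

Call:
send_rows:
  commands: [0.2,0,0,0,0,0,0,0.4,0,0,0,0,0,0,0.4,0,0,0,0,0,0]

```text
time_s: 9.65
tool_pos: [0.5648, -0.2181, 0.0759]
orientation: [-179.9, 0.4, 177.2]
contact_force: [19.9, 3.2, -10.8]
grip_width: 0.002
grasp_force: 10.1
```

Force is 20 N, so the ejector is on its stop. I back off in step with the spring and then rise.

Call:
send_rows:
  commands: [0,0,0,0,0,0,0,-0.4,0,0,0,0,0,0,-1.2,0,0,0,0,0,0,-2.2,0,0,0,0,0,0,-3.2,0,0,0,0,0,0,-4.2,0,0,0,0,0,0,-5.2,0,0,0,0,0,0,-6.2,0,0,0,0,0,0,-7.2,0,0,0,0,0,0,-8.2,0,0,0,0,0,0,-9.2,0,0,0,0,0,0,-10.2,0,0,0,0,0,0,-11.2,0,0,0,0,0,0,-12,0,0,0,0,0,0,-12.3,0,0,0,0,0,0,-12.3,0,-5,0,0,0,0,-12.3,0,-10,0,0,0,0,-12.3,0,-15,0,0,0,0,-12.3,0,-15,0,0,0,0]

```text
time_s: 12.02
tool_pos: [0.6865, -0.2243, 0.23]
orientation: [-179.9, 0.4, 177.2]
contact_force: [-0.5, 0.4, -0.3]
grip_width: 0.005
grasp_force: 0.0
```

Run:
```python
from h import *
rel((HOLD,-.138,0,.23,177.2))
```

```text
t 12.03 pos [ 0.6865 -0.2243  0.23  ] rpy [-179.86    0.38  177.2 ] F [-0.5  0.4 -0.3] jaw 0.005 gf 0.0
[19.16  0.07 -0.13] [-0.002  0.007 -0.   ]
```

Call:
send_rows:
  commands: [6,0,0,-0.002,0.007,0,7,12,0,0,-0.002,0.007,0,7,17,0,0,-0.002,0.007,0,7,19.2,0,0,-0.002,0.007,0,7,19.2,0,0,-0.002,0.007,0,7,19.2,0,0,-0.002,0.007,0,7]

```text
time_s: 12.78
tool_pos: [0.4937, -0.2144, 0.225]
orientation: [179.9, -0.4, 177.2]
contact_force: [0.4, 0.0, -0.5]
grip_width: 0.821
grasp_force: 0.0
```

Run:
```python
from h import *
rel()
i=optics.camera_info('wrist'); p,d=optics.capture('wrist'); cv2.imwrite('pics/w5.png',p[:,:,::-1])
W=cloud(d,i); q=HOLD[1].inv().apply(W.reshape(-1,3)-HOLD[0]); ok=d.reshape(-1)>0
def box(n,x,y,z):
    r=np.array([x,y,z]); m=ok&((q>r[:,0])&(q<r[:,1])).all(1); a=q[m]
    if len(a)<5: print(n,len(a)); return
    c=cv2.minAreaRect((a[:,:2]*1000).astype(np.float32)); print(n,len(a),np.round(c[0],1),np.round(c[1],1),round(c[2],2),'z',np.round(np.percentile(a[:,2],[5,50,95]),4))
box('cassette top',(-.25,-.087),(-.06,.06),(.03,.05))
box('plate',(-.25,-.087),(-.06,.06),(.004,.013))
box('lug',(-.08,.06),(-.03,.03),(.075,.1))
```

```text
t 12.78 pos [ 0.4937 -0.2144  0.225 ] rpy [179.88  -0.39 177.2 ] F [ 0.4  0.  -0.5] jaw 0.821 gf 0.0
cassette top 5078 [-1.385e+02 -1.000e-01] [89.1 45.3] 0.37 z [0.0363 0.0378 0.0392]
plate 3590 [-138.8   -0.2] [ 75.1 103.7] 89.98 z [0.0063 0.0076 0.0089]
lug 703 [17.7  0.1] [35.9 12.8] 89.37 z [0.0761 0.0837 0.0853]
```

View pics/w5.png

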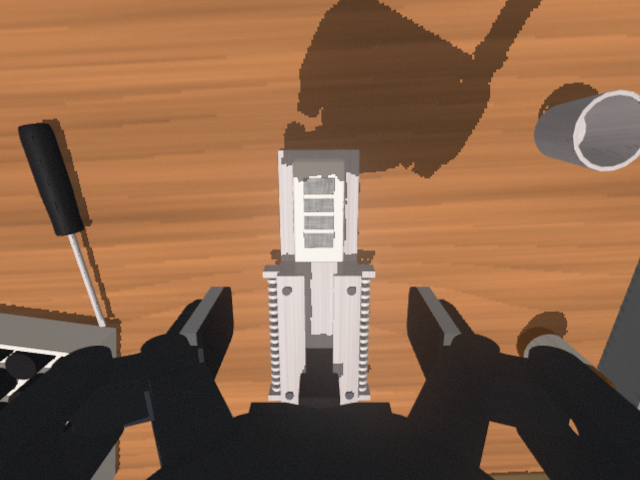

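The wrist view shows the ejected cassette lying straight on the outfeed plate, with its centre at about (320,210), and the lug back at rest. I descend to grip it.

Run:
```python
from h import *
rel((HOLD,-.1385,0,.1,177.2),(HOLD,-.1385,0,.028,177.2))
```

```text
t 12.82 pos [ 0.4939 -0.2144  0.225 ] rpy [179.88  -0.39 177.22] F [ 0.4 -0.1  0.3] jaw 0.819 gf 0.0
[-1.60e-01 -1.00e-02  1.25e+01] [ 0.002 -0.007  0.   ]
[-0.21 -0.02 19.7 ] [ 0.002 -0.007  0.   ]
```

Call:
send_rows:
  commands: [-0.1,0,5,0.002,-0.007,0,7,-0.1,0,10,0.002,-0.007,0,7,-0.2,0,14,0.002,-0.007,0,7,-0.2,0,17,0.002,-0.007,0,7,-0.2,0,18.5,0.002,-0.007,0,7,-0.2,0,19.3,0.002,-0.007,0,7,-0.2,0,19.7,0.002,-0.007,0,7,-0.2,0,19.7,0.002,-0.007,0,7]

```text
time_s: 13.82
tool_pos: [0.4941, -0.2141, 0.0288]
orientation: [-180.0, 0.0, 177.2]
contact_force: [-0.4, -0.4, -0.6]
grip_width: 0.821
grasp_force: 0.0
```

Call:
send_rows:
  commands: [0,0,0,0,0,0,3,0,0,0,0,0,0,3,0,0,0,0,0,0,3,0,0,0,0,0,0,3,0,0,0,0,0,0,3,0,0,0,0,0,0,3]

```text
time_s: 14.58
tool_pos: [0.4941, -0.2141, 0.0291]
orientation: [-180.0, 0.1, 177.2]
contact_force: [-1.4, 1.3, 10.5]
grip_width: 0.504
grasp_force: 61.6
```

Call:
send_rows:
  commands: [0,0,-0.5,0,0,0,3,0,0,-1.5,0,0,0,3,0,0,-4,0,0,0,3,0,0,-8,0,0,0,3,0,0,-13,0,0,0,3,0,0,-18,0,0,0,3,0,0,-20,0,0,0,3,0,0,-20,0,0,0,3]

```text
time_s: 15.58
tool_pos: [0.4942, -0.2142, 0.23]
orientation: [-179.9, 0.2, 177.2]
contact_force: [0.3, -1.5, -2.9]
grip_width: 0.502
grasp_force: 61.6
```

Run:
```python
from h import *
rel((TRAY,-.0665,0,.23,169.2),(TRAY,-.0665,0,.03,169.2))
i=optics.camera_info('wrist'); p,d=optics.capture('wrist'); cv2.imwrite('pics/w6.png',p[:,:,::-1])
```

```text
t 15.57 pos [ 0.4942 -0.2142  0.23  ] rpy [-1.7992e+02  1.7000e-01  1.7721e+02] F [ 0.3 -1.5 -2.9] jaw 0.502 gf 61.6
[-0.74 39.22 -0.05] [-0.001  0.003  0.14 ]
[-0.68 39.25 19.95] [-0.001  0.003  0.14 ]
```

View pics/w6.png

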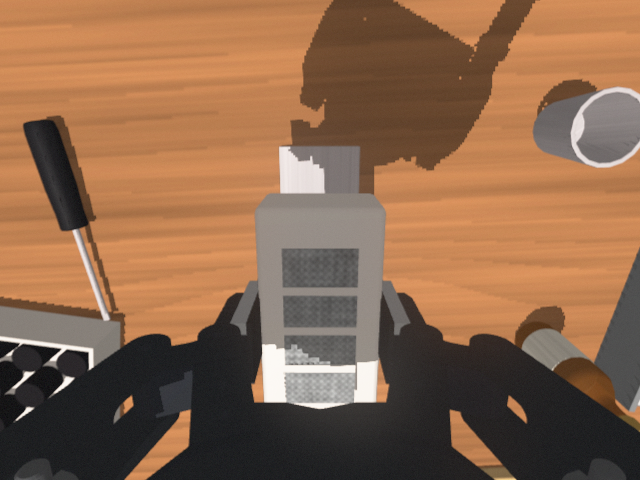

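The cassette is held square between the pads, as seen around (320,300). I carry it over to the bay.

Call:
send_rows:
  commands: [0,3,0,0,0,0,3,-0.1,8,0,0,0,0.03,3,-0.2,13,0,0,0,0.06,3,-0.3,18,0,0,0,0.09,3,-0.4,23,0,0,0,0.12,3,-0.5,28,0,0,0,0.14,3,-0.6,33,0,0,0,0.14,3,-0.7,37,0,0,0,0.14,3,-0.7,39.2,0,0,0,0.14,3,-0.7,39.2,0,0,0,0.14,3,-0.7,39.2,0,0,0,0.14,3]

```text
time_s: 17.0
tool_pos: [0.5193, 0.1767, 0.2273]
orientation: [-179.9, -0.1, 169.2]
contact_force: [-0.0, 0.7, -2.5]
grip_width: 0.505
grasp_force: 61.6
```

Run:
```python
from h import *
rel((TRAY,-.0665,0,.08,169.2),(TRAY,-.0665,0,.028,169.2))
i=optics.camera_info('wrist'); p,d=optics.capture('wrist'); W=cloud(d,i).reshape(-1,3); q=TRAY[1].inv().apply(W-TRAY[0]);ok=d.reshape(-1)>0
def box(n,x,y,z):
    r=np.array([x,y,z]); m=ok&((q>r[:,0])&(q<r[:,1])).all(1); a=q[m]
    if len(a)<5: print(n,len(a)); return
    print(n,len(a),np.round(np.percentile(a,[2,50,98],axis=0),4).tolist())
box('near wall',(-.15,-.12),(-.04,.04),(.04,.05))
box('left wall',(-.12,-.02),(.05,.07),(.05,.06))
box('right wall',(-.12,-.02),(-.07,-.05),(.05,.06))
box('bar',(-.12,.06),(-.04,.04),(.07,.085))
box('floor',(-.12,.0),(-.05,.05),(-.005,.015))
box('cass',(-.15,.1),(-.06,.06),(.19,.26))
```

```text
t 17.0 pos [0.5193 0.1767 0.2273] rpy [-1.7994e+02 -9.0000e-02  1.6919e+02] F [-0.   0.7 -2.5] jaw 0.505 gf 61.6
[-0.15  0.09 14.73] [-0.001 -0.002 -0.   ]
[-0.15  0.1  19.93] [-0.001 -0.002 -0.   ]
near wall 734 [[-0.1355, -0.0384, 0.0441], [-0.1332, -0.0024, 0.0456], [-0.1301, 0.0383, 0.0472]]
left wall 1010 [[-0.118, 0.056, 0.0508], [-0.0731, 0.0587, 0.0554], [-0.0222, 0.0621, 0.0569]]
right wall 1007 [[-0.1181, -0.0617, 0.0506], [-0.073, -0.0584, 0.0555], [-0.0223, -0.0557, 0.057]]
bar 0
floor 4918 [[-0.1194, -0.048, 0.004], [-0.0994, 0.0004, 0.0056], [-0.078, 0.048, 0.0072]]
cass 30682 [[-0.1114, -0.0299, 0.22], [-0.0781, 0.0006, 0.2362], [-0.0371, 0.031, 0.2573]]
```

Call:
send_rows:
  commands: [-0.1,0.1,5,0,0,0,3,-0.1,0.1,10,0,0,0,3,-0.1,0.1,14,0,0,0,3,-0.1,0.1,16.5,0,0,0,3,-0.1,0.1,18,0,0,0,3,-0.1,0.1,19,0,0,0,3,-0.1,0.1,19.4,0,0,0,3,-0.1,0.1,19.7,0,0,0,3,-0.1,0.1,19.9,0,0,0,3,-0.1,0.1,19.9,0,0,0,3,-0.1,0.1,19.9,0,0,0,3]

```text
time_s: 18.42
tool_pos: [0.5212, 0.1781, 0.0295]
orientation: [180.0, 0.0, 169.2]
contact_force: [0.3, 0.5, -0.8]
grip_width: 0.501
grasp_force: 61.6
```

Call:
send_rows:
  commands: [0,0,0.1,0,0,0,3,0,0,0.2,0,0,0,3,0,0,0.2,0,0,0,3]

```text
time_s: 18.8
tool_pos: [0.5211, 0.1781, 0.0272]
orientation: [180.0, 0.0, 169.2]
contact_force: [-0.4, 0.8, -2.7]
grip_width: 0.505
grasp_force: 61.7
```

Call:
send_rows:
  commands: [0,0,0.1,0,0,0,3,0,0,0.15,0,0,0,3,0,0,0.15,0,0,0,3]

```text
time_s: 19.18
tool_pos: [0.5211, 0.1781, 0.0271]
orientation: [180.0, 0.0, 169.2]
contact_force: [-7.6, -0.5, 29.5]
grip_width: 0.501
grasp_force: 65.5
```

The cassette is on the floor. I ease off 1 mm, release to 6 cm, and rise.

Call:
send_rows:
  commands: [0,0,-0.1,0,0,0,3,0,0,-0.1,0,0,0,5,0,0,-0.1,0,0,0,6,0,0,-0.1,0,0,0,6,0,0,-0.1,0,0,0,6,0,0,-1,0,0,0,6,0,0,-3,0,0,0,6,0,0,-7,0,0,0,6,0,0,-12,0,0,0,6,0,0,-17,0,0,0,6,0,0,-20,0,0,0,6,0,0,-20,0,0,0,6]

```text
time_s: 20.68
tool_pos: [0.5221, 0.1783, 0.2287]
orientation: [179.9, 0.3, 169.2]
contact_force: [-0.7, 0.4, -1.4]
grip_width: 0.701
grasp_force: 0.0
```

Run:
```python
from h import *
rel((TRAY,.050,0,.23,169.2),(TRAY,.050,0,.076,169.2),(TRAY,-.1,0,.076,169.2))
i=optics.camera_info('wrist'); p,d=optics.capture('wrist'); W=cloud(d,i).reshape(-1,3); q=TRAY[1].inv().apply(W-TRAY[0]);ok=d.reshape(-1)>0
r=np.array([(-.12,0),(-.05,.05),(.025,.045)]); a=q[ok&((q>r[:,0])&(q<r[:,1])).all(1)]
c=cv2.minAreaRect((a[:,:2]*1000).astype(np.float32)); print(len(a),c,np.percentile(a[:,2],[5,50,95]))
print('tilt fit',np.linalg.lstsq(np.c_[a[:,:2],np.ones(len(a))],a[:,2],rcond=None)[0])
p,d=optics.capture('scene'); q=TRAY[1].inv().apply(cloud(d,optics.camera_info('scene')).reshape(-1,3)-TRAY[0])
r=np.array([(-.03,.06),(-.04,.04),(.065,.085)]); a=q[((q>r[:,0])&(q<r[:,1])).all(1)]; print('bar',np.round(np.percentile(a,[2,50,98],axis=0),4))
```

```text
t 20.68 pos [0.5221 0.1783 0.2287] rpy [179.89   0.26 169.18] F [-0.7  0.4 -1.4] jaw 0.701 gf 0.0
[-11.53  -0.13  -0.08] [ 0.002  0.004 -0.   ]
[-11.47  -0.16  15.32] [ 0.002  0.004 -0.   ]
[ 3.53 -0.16 15.25] [ 0.002  0.004 -0.   ]
5978 ((-55.14727020263672, -0.027019500732421875), (110.16348266601562, 99.86898803710938), 0.04661056399345398) [0.03050861 0.03582457 0.04007206]
tilt fit [ 0.00517288 -0.00268858  0.03606276]
bar [[ 0.011  -0.0353  0.0653]
 [ 0.0219 -0.0042  0.0763]
 [ 0.0255  0.031   0.0814]]
```

The cassette lies flat, with its top at 36 mm. I move beyond the bar, close the fingers and go down.

Call:
send_rows:
  commands: [-4,-0.1,0,0,0,0,0,-8,-0.1,0,0,0,0,0,-11.5,-0.1,0,0,0,0,0,-11.5,-0.1,0,0,0,0,0,-11.5,-0.1,0,0,0,0,0,-11.5,-0.1,4,0,0,0,0,-11.5,-0.1,9,0,0,0,0,-11.5,-0.1,13,0,0,0,0,-11.5,-0.1,15,0,0,0,0,-11.5,-0.1,15.3,0,0,0,0,-11.5,-0.1,15.3,0,0,0,0]

```text
time_s: 22.15
tool_pos: [0.6337, 0.1557, 0.0735]
orientation: [180.0, 0.0, 169.2]
contact_force: [0.0, -0.0, 0.7]
grip_width: 0.002
grasp_force: 0.0
```

Run:
```python
from h import *
rel((TRAY,-.1,0,.076,169.2))
```

```text
t 22.15 pos [0.6337 0.1557 0.0735] rpy [1.7999e+02 2.0000e-02 1.6920e+02] F [ 0.  -0.   0.7] jaw 0.002 gf 0.0
[14.86 -0.   -0.26] [0. 0. 0.]
```

Call:
send_rows:
  commands: [1,0,-0.2,0,0,0,0,2,0,-0.2,0,0,0,0,3,0,-0.2,0,0,0,0,4,0,-0.2,0,0,0,0,5,0,-0.2,0,0,0,0,6,0,-0.2,0,0,0,0,7,0,-0.2,0,0,0,0,8,0,-0.2,0,0,0,0,9,0,-0.2,0,0,0,0,10,0,-0.2,0,0,0,0,11,0,-0.2,0,0,0,0,12,0,-0.2,0,0,0,0,13,0,-0.2,0,0,0,0,13.6,0,-0.2,0,0,0,0,14.1,0,-0.2,0,0,0,0,14.5,0,-0.2,0,0,0,0,14.7,0,-0.2,0,0,0,0,14.7,0,-0.2,0,0,0,0]

```text
time_s: 24.4
tool_pos: [0.4893, 0.1832, 0.0747]
orientation: [180.0, -0.0, 169.2]
contact_force: [0.0, 0.8, -0.5]
grip_width: 0.003
grasp_force: 0.0
```

Call:
send_rows:
  commands: [0.1,0,0,0,0,0,0,0.2,0,0,0,0,0,0,0.2,0,0,0,0,0,0]

```text
time_s: 24.78
tool_pos: [0.4876, 0.1835, 0.0748]
orientation: [180.0, 0.0, 169.2]
contact_force: [1.6, 0.4, -1.3]
grip_width: -0.0
grasp_force: 0.8
```

Call:
send_rows:
  commands: [0.1,0,0,0,0,0,0,0.2,0,0,0,0,0,0,0.2,0,0,0,0,0,0]

```text
time_s: 25.15
tool_pos: [0.4875, 0.1836, 0.0749]
orientation: [180.0, 0.2, 169.2]
contact_force: [11.9, -6.7, -8.5]
grip_width: -0.003
grasp_force: 6.5
```

At its stop (about 13 N, no further movement). I back off, rise, clear the view, and check.

Call:
send_rows:
  commands: [-0.5,0,0,0,0,0,0,-1.5,0,0,0,0,0,0,-1.5,0,-5,0,0,0,0,-1.5,0,-10,0,0,0,0,-1.5,0,-15,0,0,0,0,-1.5,5,-17,0,0,0,0,-1.5,10,-17,0,0,0,0,-1.5,15,-17,0,0,0,0,-1.5,20,-17,0,0,0,0,-1.5,25,-17,0,0,0,0,-1.5,25,-17,0,0,0,0]

```text
time_s: 26.52
tool_pos: [0.5471, 0.4296, 0.244]
orientation: [180.0, -0.0, 169.3]
contact_force: [-0.7, -0.8, 0.3]
grip_width: 0.0
grasp_force: 0.0
```

Run:
```python
from h import *
rel()
top(TRAY,(-.14,-.07),(-.04,.04),(.070,.09))
top(HOLD,(-.1,.06),(-.03,.03),(.070,.1))
p,d=optics.capture('top'); cv2.imwrite('pics/t7.png',p[:,:,::-1])
```

```text
t 26.52 pos [0.5471 0.4296 0.244 ] rpy [ 1.7998e+02 -3.0000e-02  1.6934e+02] F [-0.7 -0.8  0.3] jaw 0.0 gf 0.0
n 219 mid [-0.1185 -0.0014  0.0777] lo [-0.1251 -0.0348  0.0734] hi [-0.1119  0.0319  0.0821]
n 138 mid [ 0.0185 -0.0003  0.0791] lo [ 0.0114 -0.0179  0.0714] hi [0.0257 0.0173 0.0869]
```

View pics/t7.png

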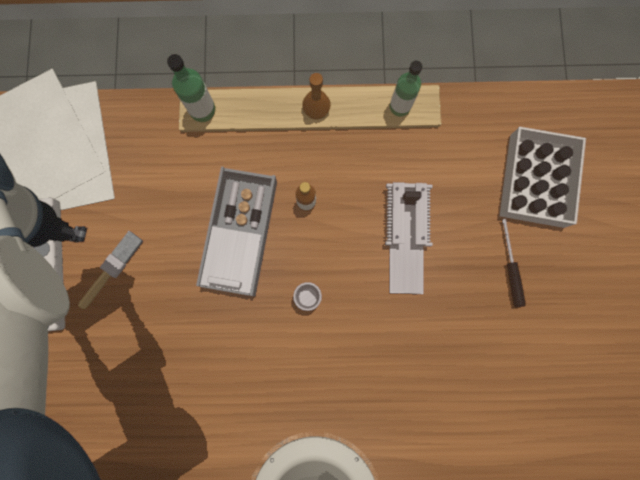

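The cover is shut, with the bar at -118.5 mm. The lug is at rest at 18.5 mm, the bottle, cup and tools have not moved, and the arm is clear. I hand the job in.

```bash
python3 -c "
from station import ticket; print(ticket.job_done())"
```

```text
the job is handed in; nothing more can be done
None
```

The job is handed in at about 27 s of the 72 s limit: the cassette lies flat in the near bay under the shut cover, the ejector is back at rest, and the bottle, cup and tools are where they were; the judge's verdict was not shown.

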